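Tighten a casting chamber's lid in crisscross

ROBOT

A 6-joint arm with a two-finger parallel gripper is mounted at the origin on the work surface. World frame = base frame: x ahead of the robot, y to its left, z up, the work surface at z = 0. Lengths are in m, angles in rad, forces in N, time in s.
With the tool pointing down it reaches from about 0.35 to 0.975 m from the base axis. Payload 17.4 kg.
Tool frame: the origin (TCP) lies midway between the tips of the shut fingers; the grasp point (between the pads) lies 19 mm behind it; z points along the fingers, y is the direction in which the jaws open and shut (so a half turn about z gives the same grasp; the last joint's range is limited). The gripper opens to 85 mm and grips with 20 to 120 N. Pads are 22 mm wide; open, the fingers measure 114 mm over their backs; the gripper's body (76 mm by 85 mm) begins 54 mm behind the grasp point. The pads swing forward as they close: fully open they stand 13 mm farther back than shut.
Start: joints at [-1.345, 0.116, 1.442, -0, 1.584, -0.038], TCP at [0.176, -0.652, 0.231] pointing down, gripper open.
Joint ranges: [-2.83, 2.83], [-0.83, 2.19], [0.07, 2.5], [-1.14, 4.28], [0.01, 3], [-2.97, 2.97]. Speed limits (rad/s): [1.89, 1.89, 2.22, 3.14, 3.14, 3.14].

INTERFACE

Orientations are given as a unit quaternion [x, y, z, w].
In Python, from plant import * gives the robot as it stands.
- The arm moves only by the tool carry_out, never from a script. Its argument "commands" is a list that holds one entry, the list of rows, each a list of 5 numbers: the shift along the tool's x, y, z in cm, then the turn about the tool's z in units of 6 degrees (1.0 is 6 degrees), then the finger opening in cm, from 0 to 8.54. In form: [[[tx, ty, tz, roll, grip], ...]]. A call has 1 to 12 rows; each row is the pose to reach, as a shift and turn from the pose commanded when the call began, along the tool's axes at that moment; what a row does not reach only later rows make up. A row lasts 1/8 s, in which the tool goes at most 62.5 mm and 10.7 degrees, less where a joint would pass 70% of its speed; a pose out of reach is approached as far as the arm can. A call with a gripper value outside its range is refused whole. The fingers move at their own pace and stop on an object; "newtons" is the grip in N (left out, the last holds). Time passes only in rows, so rows that repeat a pose let the fingers close. It gives the time, the measured TCP pose, the force and the opening at its end, in the units of the state.
- get_state(): the state, without advancing time (a new reading comes with each control period).
- snapshot(name): name is "side" or "top"; returns the picture (480x640x3 uint8, red, green, blue); there is no depth.
- camera_info(name): a dict with "K" (3x3 intrinsics, pixels), "camera_from_world" (4x4, takes a point from world to camera coordinates). Camera axes: x right, y up, looking along -z (the intrinsics and any distortion apply to the point x, -y, -z); pixel columns grow to the right and rows downward; lengths in m; the calibration is good to about 2 mm. A picture is of the moment at which its call begins. camera_info takes no time and is no camera call.
- close_job(): hands the job in, once; it reports no verdict.
The state is a dict: "time_s": time; "joint_positions": joint angles; "qvel": joint speeds; "joint_efforts": joint torques, N m; "eef_pos": TCP position; "ee_rot": TCP orientation; "wrist_force": force on the tool from outside, world axes, zero at the start; "torque": the same for the moment, N m; "width": opening from 0.0 (shut) to 1.0 (fully open).
Only numpy, scipy, OpenCV 4.12 (cv2) and the standard library are available. Lean on these libraries where they do the work, as an engineer would, in place of code of your own. Each camera call takes 0.05 s, during which the arm holds its last target.

TASK

Tighten the four bar knobs of the pressure chamber's lid evenly, in crisscross order and by feel: in a first pass turn each one clockwise just until it is snug, going to the opposite knob before its neighbours, and only when all four are snug go round crisscross once more and turn each until it is firm. Do not overtighten any knob, leave the things around alone, and let go at the end.

Things in the scene. Friction and masses are not known exactly. Their poses are not given: they have to be found in the camera images.
- chamber: small fixed aluminium pressure chamber (casting pot), 224 mm across the flange, flange top 70 mm above the bench; origin under its centre on the bench. Its yaw sets where the four knobs stand: on a circle of 75 mm radius about its vertical axis.
- lid: round steel lid lying in the flange, 204 mm across and 12 mm thick, a 42 mm gauge 15 mm high at its middle; origin at the centre of its underside, so its top is 12 mm above the origin.
- knob_a_grip (a point): black bar knob a, 0 degrees round the circle from the chamber's x axis (anticlockwise from above), opposite knob c. Point on the knob's vertical axis at the middle of its bar, about 127 mm above the bench: bar 46 mm long (this point's x), 14 mm thick (y), 28 mm high; below it a 12 mm round neck, then 20 mm lower a sprung 32 mm washer. Clockwise from above tightens.
- knob_b_grip (a point): black bar knob b, 90 degrees round the circle from the chamber's x axis (anticlockwise from above), opposite knob d. Point on the knob's vertical axis at the middle of its bar, about 127 mm above the bench: bar 46 mm long (this point's x), 14 mm thick (y), 28 mm high; below it a 12 mm round neck, then 20 mm lower a sprung 32 mm washer. Clockwise from above tightens.
- knob_c_grip (a point): black bar knob c, 180 degrees round the circle from the chamber's x axis (anticlockwise from above), opposite knob a. Point on the knob's vertical axis at the middle of its bar, about 127 mm above the bench: bar 46 mm long (this point's x), 14 mm thick (y), 28 mm high; below it a 12 mm round neck, then 20 mm lower a sprung 32 mm washer. Clockwise from above tightens.
- knob_d_grip (a point): black bar knob d, 270 degrees round the circle from the chamber's x axis (anticlockwise from above), opposite knob b. Point on the knob's vertical axis at the middle of its bar, about 127 mm above the bench: bar 46 mm long (this point's x), 14 mm thick (y), 28 mm high; below it a 12 mm round neck, then 20 mm lower a sprung 32 mm washer. Clockwise from above tightens.
- stud_a: fixed upright stud on knob a's axis, 9 mm thick, carrying knob and washer; origin 0 to 2 mm above the lid's top, its yaw means nothing. All four alike: a knob sinks 4 mm per rad as it is tightened. At the start its washer hangs clear of the lid by a gap that differs from knob to knob, so it first turns freely by an unknown 0.1 to 0.65 rad against a drag of 0.32 N m (0.2 to 0.27 read with the hand at rest), then bites.
- stud_b: fixed upright stud on knob b's axis, 9 mm thick, carrying knob and washer; origin 0 to 2 mm above the lid's top, its yaw means nothing. All four alike: past the bite the torque rises by about 0.065 to 0.08 N m per 0.1 rad. Pressing down 10 N takes 0.04 N m off. The bar sits on a rubber core: it twists by 0.17 rad per N m and springs back when let go.
- stud_c: fixed upright stud on knob c's axis, 9 mm thick, carrying knob and washer; origin 0 to 2 mm above the lid's top, its yaw means nothing. All four alike: snug is a torque, held at rest, of 0.38 to 0.51 N m (aim at 0.43), about 0.2 to 0.35 rad past the bite; it stays when let go.
- stud_d: fixed upright stud on knob d's axis, 9 mm thick, carrying knob and washer; origin 0 to 2 mm above the lid's top, its yaw means nothing. All four alike: firm is a torque, held at rest, of 0.58 to 0.80 N m (aim at 0.68), about 0.5 to 0.85 rad past the bite; let go, it eases back a little, which is fine. Near 0.9 N m the seal is crushed.
- ring_blank: small loose brass ring lying on the lid, 26 mm across, 7 mm high; leave it
- bench_block: loose steel block 65 x 65 x 20 mm on the bench to the left, origin under its centre; leave it
- jar: loose amber glass jar, 56 mm across, 60 mm high, on the bench to the left; leave it
- mallet: loose hammer lying on the bench to the right; leave it
- graver: loose wooden-handled graver lying to the left; leave it
- setting_cup: loose brass waisted cup stand, 48 mm across, 45 mm high, to the right; leave it
- plier: loose pliers lying beyond the chamber; leave it
There are look-alikes about, which are no part of the job. Of the things shaped like the lid, the steel one is meant.

How it is judged:
On the way, in this order (a step that is already met when the one before it is completed fails the run):
1. one knob is snug (contact force between any of stud_a, stud_b, stud_c, stud_d and lid above 20 N), for 0.1 s.
2. the knob opposite is snug too ((contact force between each of stud_a, stud_c and lid above 20 N or contact force between each of stud_b, stud_d and lid above 20 N)), for 0.1 s.
3. all four are snug (contact force between each of stud_a, stud_b, stud_c, stud_d and lid above 20 N), for 0.1 s.
4. one knob is firm (contact force between any of stud_a, stud_b, stud_c, stud_d and lid above 64 N), for 0.1 s.
5. the knob opposite is firm too ((contact force between each of stud_a, stud_c and lid above 64 N or contact force between each of stud_b, stud_d and lid above 64 N)), for 0.1 s.
6. all four are firm (contact force between each of stud_a, stud_b, stud_c, stud_d and lid above 64 N), for 0.1 s.
At the end, for the whole second after the job is handed in: All four knobs still press firmly on the lid, each with 55 to 150 N, and the lid lies still (contact force between stud_a and lid between 55 and 150 N and contact force between stud_b and lid between 55 and 150 N and contact force between stud_c and lid between 55 and 150 N and contact force between stud_d and lid between 55 and 150 N and linear speed of lid below 0.01 m/s); the robot touches nothing.
It fails at once if a knob is overtightened (more than 150 N on the lid, a turning torque of about 0.9 N m) (contact force between any of stud_a, stud_b, stud_c, stud_d and lid above 150 N).
It fails at once if a knob is made firm before all four are snug (contact force between any of stud_a, stud_b, stud_c, stud_d and lid above 64 N and contact force between any of stud_a, stud_b, stud_c, stud_d and lid below 16 N).
It fails at once if two neighbouring knobs are snug while the two opposite them are loose ((contact force between each of stud_a, stud_b and lid above 20 N and contact force between each of stud_c, stud_d and lid below 16 N) or (contact force between each of stud_b, stud_c and lid above 20 N and contact force between each of stud_d, stud_a and lid below 16 N) or (contact force between each of stud_c, stud_d and lid above 20 N and contact force between each of stud_a, stud_b and lid below 16 N) or (contact force between each of stud_d, stud_a and lid above 20 N and contact force between each of stud_b, stud_c and lid below 16 N)).
It fails at once if two neighbouring knobs are firm while the two opposite them are not ((contact force between each of stud_a, stud_b and lid above 64 N and contact force between each of stud_c, stud_d and lid below 55 N) or (contact force between each of stud_b, stud_c and lid above 64 N and contact force between each of stud_d, stud_a and lid below 55 N) or (contact force between each of stud_c, stud_d and lid above 64 N and contact force between each of stud_a, stud_b and lid below 55 N) or (contact force between each of stud_d, stud_a and lid above 64 N and contact force between each of stud_b, stud_c and lid below 55 N)).
It fails at once if a bystander is pushed away by more than 30 mm (distance of any of ring_blank, bench_block, jar, mallet, graver, setting_cup, plier from where it was at the start of the episode above 0.03 m).
It also fails if it takes over 72 s, if anything falls off the work surface, if the arm or the gripper's body presses on something with over 40 N, if the wrist force passes 120 N, or if a joint passes its speed limit or range.

## Working session

There is one attempt and no reset: what is moved stays moved. The work goes in short steps, Python scripts to look and compute and a tool call to move; the robot and the scene stay as the last step left them, time stands still between calls to the robot, and variables do not carry over. Pictures are saved under pics/ and viewed, and the job is handed in when it is done.

Besides the shell and the picture viewer there is one more tool, called after "Emit:" as name([rows], argument=value, ...), one row to a line, values as JSON. carry_out: Moves the arm, as the interface text tells. Its arguments: {"type":"object","properties":{"commands":{"type":"array"},"newtons":{"type":"number"}},"required":["commands"]}

```bash
ls; mkdir -p pics
python3 - <<'E'
from plant import *
import cv2,json
for n in("side","top"):
    im=snapshot(n); cv2.imwrite(f"pics/{n}0.png",im[:,:,::-1])
    c=camera_info(n); print(n,{k:(v.tolist() if hasattr(v,'tolist') else v) for k,v in c.items()})
print(get_state())
E
```

```text
pics
side {'K': [[603.4478803833863, 0.0, 337.3137731801319], [0.0, 603.4478803833863, 237.52574841897737], [0.0, 0.0, 1.0]], 'camera_from_world': [[-0.9999072408003168, -0.0076613407739923416, -0.011261156807459177, 0.544251328587268], [-0.005209277891805083, -0.5488188797528388, 0.8359250568386409, -0.08007621066615896], [-0.012584642185750573, 0.8359061795945667, 0.5487280616996664, -1.271243712689081], [0.0, 0.0, 0.0, 1.0]]}
top {'K': [[505.0684600113538, 0.0, 326.3007677771889], [0.0, 505.0684600113538, 232.95816949091625], [0.0, 0.0, 1.0]], 'camera_from_world': [[0.01533049995731581, -0.9998254599663383, 0.010678266439783283, -0.004181910196516457], [0.9912854264715426, 0.01659525557827849, 0.13068205981474196, -0.5407725944998387], [-0.1308364591243241, 0.008581788589325498, 0.9913668210447721, -1.2592796202971792], [0.0, 0.0, 0.0, 1.0]]}
{'time_s': 0.1, 'joint_positions': array([-1.34477887e+00,  1.16441621e-01,  1.44219056e+00, -9.79621921e-06,
        1.58401436e+00, -3.78175440e-02]), 'qvel': array([-0.00115456, -0.00084366, -0.00041896,  0.00121303,  0.00192372,
        0.00054475]), 'joint_efforts': array([ 1.26021519e-05, -7.33669567e+01, -6.33791399e+01, -7.42918951e-05,
        5.26830205e-03,  3.26739246e-05]), 'eef_pos': array([ 0.17596837, -0.65148149,  0.23063848]), 'ee_rot': array([ 9.91311368e-01,  1.31535142e-01, -5.43879592e-05, -5.24148841e-04]), 'wrist_force': array([ 0.65696503, -0.13915937, -0.79416472]), 'torque': array([-0.06029711,  0.02433972,  0.04451363]), 'width': 0.9934807131486685}
```

View pics/side0.png

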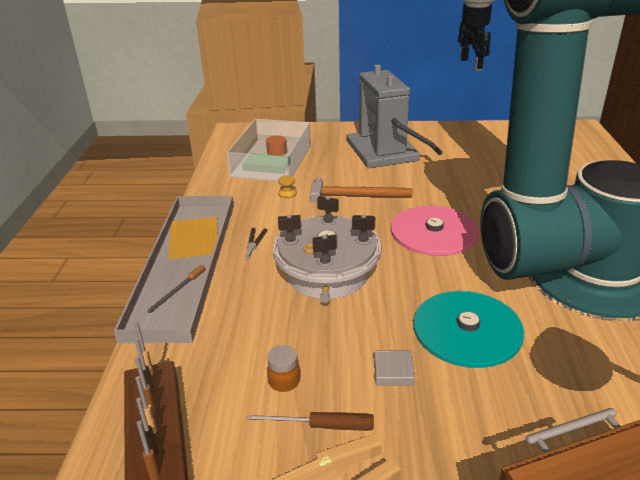

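View pics/top0.png

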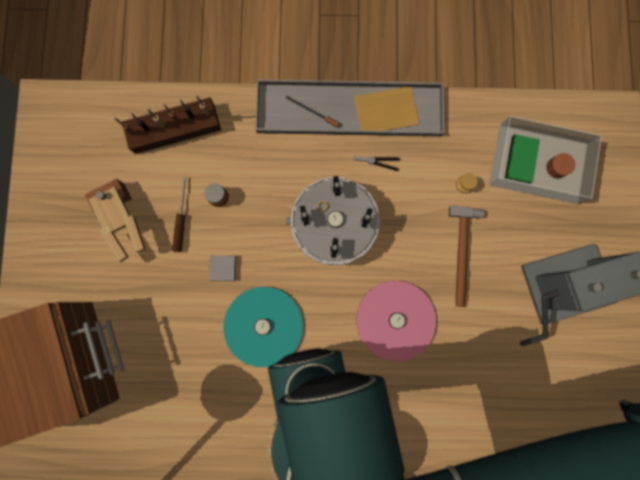

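The steel lid with the four knobs is at top (335,220) and side (327,248). Look-alikes are the teal disc (top 263,327; side 468,327) and the pink disc (top 398,320; side 434,228). By the description I choose the steel one, and I'll check it in a close crop.

Run:
```python
import cv2,numpy as np
t=cv2.imread("pics/top0.png")[165:275,280:390]; s=cv2.imread("pics/side0.png")[185:310,260:395]
cv2.imwrite("pics/ct.png",cv2.resize(t,None,fx=5.4,fy=5.4,interpolation=cv2.INTER_CUBIC))
cv2.imwrite("pics/cs.png",cv2.resize(s,None,fx=4.8,fy=4.8,interpolation=cv2.INTER_CUBIC))
```

```text
(no output)
```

View pics/ct.png

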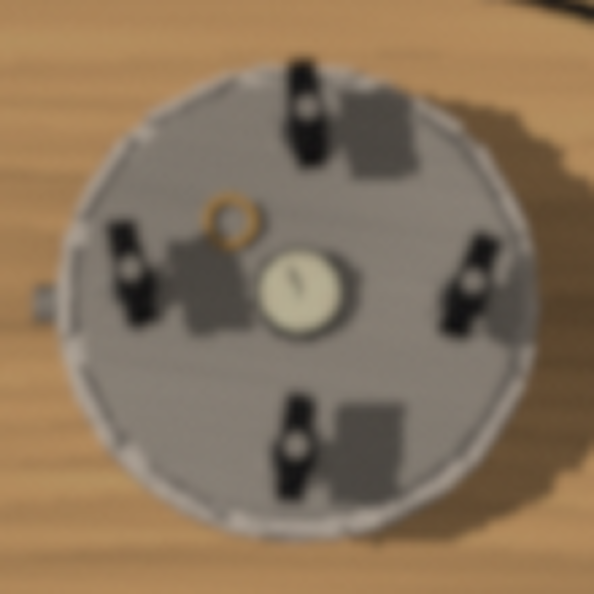

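View pics/cs.png

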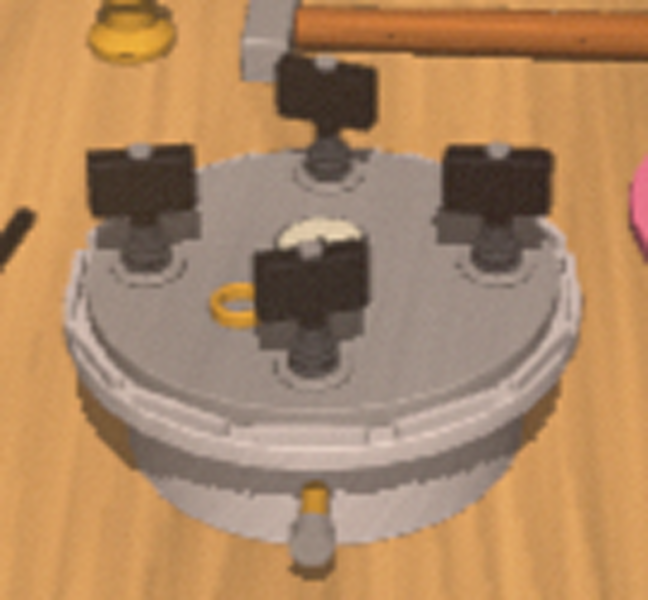

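The crop confirms it: a steel lid with a gauge in the middle, a brass ring, and four black bar knobs with light stud dots. In top pixels these are about (336,186), (369,218), (335,248) and (304,215). Next I'll measure dots and bars in both views.

```bash
cat > h.py <<'E'
import numpy as np,cv2
from plant import *
def cam(n):
    c=camera_info(n); M=np.array(c["camera_from_world"]); return np.array(c["K"]),M[:3,:3],M[:3,3]
def proj(n,P):
    K,R,t=cam(n); p=R@P+t; p=K@np.array([p[0],-p[1],-p[2]]); return p[:2]/p[2]
def ray(n,uv):
    K,R,t=cam(n); d=np.linalg.solve(K,[uv[0],uv[1],1]); d=R.T@np.array([d[0],-d[1],-d[2]])
    return -R.T@t,d/np.linalg.norm(d)
def plane(n,uv,z):
    o,d=ray(n,uv); return o+d*(z-o[2])/d[2]
def tri(a,b):
    (o1,d1),(o2,d2)=ray("top",a),ray("side",b)
    s=np.linalg.lstsq(np.array([d1,-d2]).T,o2-o1,rcond=None)[0]
    p,q=o1+s[0]*d1,o2+s[1]*d2; return (p+q)/2,np.linalg.norm(p-q)
def blobs(im,box,th,amin):
    x0,y0,x1,y1=box; g=im[y0:y1,x0:x1].max(2)  # max channel
    g=cv2.resize(g,None,fx=4,fy=4,interpolation=cv2.INTER_CUBIC)
    n,l,st,c=cv2.connectedComponentsWithStats((g<th).astype(np.uint8))
    out=[]
    for i in range(1,n):
        if st[i,4]<amin*16: continue
        m=(l==i).astype(np.uint8); cnt=max(cv2.findContours(m,0,2)[0],key=cv2.contourArea)
        h=cv2.fillPoly(np.zeros_like(m),[cnt],1)
        r=cv2.minAreaRect(cnt)
        b=(cv2.boxPoints(r)+.5)/4-.5+[x0,y0]
        # bright dot: 
        out.append(dict(c=(c[i]+.5)/4-.5+[x0,y0],area=st[i,4]/16,box=b,size=np.array(r[1])/4,mask=m))
    return out
E
python3 - <<'E'
from h import *
T=cv2.imread("pics/top0.png"); S=cv2.imread("pics/side0.png")
for n,im,box,th in(("top",T,(285,170,385,270),55),("side",S,(270,190,385,270),55)):
    for b in blobs(im,box,th,15): print(n,b['c'].round(1),round(b['area']),b['size'].round(1),b['box'].round(1).tolist())
# bright dots
def dot(im,uv,r=4):
    x,y=map(round,uv);p=im[y-r:y+r+1,x-r:x+r+1].max(2).astype(float);w=np.clip(p-75,0,None);print(p.astype(int));
for uv in((337,185),(367.5,217),(335,247.5),(304,214.5)): dot(T,uv)
E
```

```text
top [335.4 179.5] 21 [5.  4.7] [[332.2, 177.7], [336.7, 176.2], [338.3, 180.9], [333.8, 182.4]]
top [336.9 190.4] 52 [8.5 7.2] [[333.1, 186.4], [340.4, 186.4], [340.4, 194.9], [333.1, 194.9]]
top [302.4 208.9] 21 [5.4 4.1] [[299.7, 206.7], [303.6, 205.6], [305.1, 210.9], [301.2, 212.0]]
top [368.8 211.5] 21 [4.1 5.4] [[366.0, 213.2], [367.9, 208.2], [371.7, 209.6], [369.8, 214.7]]
top [305.7 219.7] 48 [8.2 7.3] [[301.2, 217.4], [307.8, 214.5], [311.1, 222.0], [304.4, 224.9]]
top [365.1 222. ] 47 [7.4 8.6] [[360.3, 225.2], [363.1, 217.0], [370.1, 219.3], [367.3, 227.5]]
top [334.9 241.4] 23 [4.3 5.8] [[332.5, 243.8], [333.3, 238.1], [337.5, 238.7], [336.7, 244.4]]
top [334.1 252.4] 40 [8.3 7.2] [[330.9, 248.5], [338.1, 248.1], [338.6, 256.3], [331.5, 256.8]]
[[ 71  37  32  39  44  58  91 116 122]
 [ 74  49  56  68  72  73  93 116 121]
 [ 79  67  84  98  99  91  93 113 121]
 [ 82  76  99 114 114 100  91 104 116]
 [ 79  73  94 109 108  93  80  91 105]
 [ 72  59  74  87  86  72  61  72  87]
 [ 63  42  45  54  53  43  41  57  73]
 [ 57  35  28  30  29  24  31  49  65]
 [ 57  35  24  22  2
[... 375 characters left out ...]
06  74  55  56  55  47  59  87 110]
 [ 99  78  80  90  87  71  61  77 100]
 [ 87  82 101 114 111  91  68  69  87]
 [ 73  82 108 121 119  99  71  63  74]
 [ 62  72  99 113 108  89  62  56  68]
 [ 55  54  74  86  83  65  48  52  68]
 [ 53  38  44  51  48  38  38  53  67]
 [ 57  32  26  27  25  27  41  58  70]
 [ 64  34  24  23  23  34  53  69  75]]
[[ 75  43  28  27  36  61  95 117 125]
 [ 82  49  37  44  50  61  87 113 123]
 [ 94  65  61  75  80  75  85 107 118]
 [104  82  86 101 105  94  83  94 106]
 [109  92  99 115 116 101  77  74  85]
 [109  91  95 110 110  93  65  52  62]
 [108  82  77  87  86  71  46  34  47]
 [104  74  54  55  53  44  29  26  40]
 [102  72  44  32  31  27  22  24  38]]
```

```bash
cat >> h.py <<'E'
def dotc(im,uv,lo=78,r=3.2):
    uv=np.array(uv,float)
    g=im.max(2).astype(float)
    for _ in range(5):
        x0,y0=np.floor(uv).astype(int)
        X,Y=np.meshgrid(np.arange(x0-5,x0+7),np.arange(y0-5,y0+7))
        w=np.clip(g[Y,X]-lo,0,None)*(np.hypot(X-uv[0],Y-uv[1])<r)
        uv=np.array([(w*X).sum(),(w*Y).sum()])/w.sum()
    return uv
E
python3 - <<'E'
from h import *
T=cv2.imread("pics/top0.png"); S=cv2.imread("pics/side0.png")
td=[(336.5,184),(304,214.5),(334.5,246.5),(366.5,217.3)]   # +x,+y,-x,-y
sd=[(327.7,198.5),(325,236.7),(289.2,216.7),(363.7,216.3)]
# side image: right = -x, up = far(-y)
sd={'+x':(289.2,216.7),'+y':(325,236.7),'-x':(363.7,216.3),'-y':(327.7,198.5)}
D=[]
for k,t in zip(sd,td):
    a=dotc(T,t); b=dotc(S,sd[k],lo=70,r=2.2)
    P,e=tri(a,b); D.append(P); print(k,a.round(2),b.round(2),P.round(4),round(e,4), plane("top",a,.141).round(4))
D=np.array(D); print(D.mean(0), np.hypot(*(D-D.mean(0))[:,:2].T), np.degrees(np.arctan2(*(D-D.mean(0))[:,[1,0]].T)))
g=S.max(2)
for k,v in sd.items():
    x,y=map(int,v); print(k,x-12,y-4);print(g[y-4:y+14,x-12:x+14])
E
```

```text
+x [337.45 184.  ] [288.82 215.26] [ 0.6428 -0.0193  0.1414] 0.0042 [ 0.645  -0.0194  0.141 ]
+y [303.33 214.18] [324.24 235.37] [0.5686 0.0603 0.1442] 0.003 [0.5707 0.0604 0.141 ]
-x [334.3  246.92] [363.49 214.72] [ 0.492  -0.0136  0.1449] 0.0035 [ 0.4942 -0.0139  0.141 ]
-y [367.05 216.46] [327.5  196.91] [ 0.5658 -0.09    0.1432] 0.0033 [ 0.5678 -0.0904  0.141 ]
[ 0.56729084 -0.01563891  0.14342495] [0.07556451 0.0759981  0.07529633 0.07441356] [ -2.75472626  89.00602175 178.44529316 -91.17577801]
+x 277 212
[[216 214 212 210 211 209 212 213 212 215 218 222 220 216 211 208 208 216
  224 222 220 222 220 211 203 210]
 [215 213 213 209 209 212 210 212 215 217 221 222 221 213 211 210 212 221
  223 222 221 218 220 210 205 205]
 [216 217 212 213 210 214 215 217 216 217 215 205 205 202 207 207 211 220
  221 220 209 190 211 209 210 208]
 [215 207 208 207 209 208 212 216 205 176 174 162 162 157 144 127 113 109
  101  96  95  82 106 159 208 210]
 [199 137 127 114 108 107  98  97  91 105 148 156 155 150 110  73  64  64
   60  62  59  60  80 146 210 212]
 [194  85  71  67  66  64  62  66  60
[... 6602 characters left out ...]
64  60  58
   60  62  60  61  57 119 200 204]
 [198 187 117  64  62  63  64  65  61  57  62  61  62  57  61  61  60  62
   60  58  60  54  61 114 203 200]
 [198 190 144  68  55  64  61  58  61  64  64  62  56  62  58  57  61  60
   62  62  59  58  62 117 202 204]
 [199 190 151  80  64  61  59  57  60  59  60  58  62  56  59  59  61  62
   61  62  61  61  59 116 202 203]
 [198 196 185 150 116  95  94  84  70  73  59  61  59  62  58  63  58  62
   57  58  63  59  63 116 198 203]
 [195 196 196 191 192 194 198 185 161 140  87  60  61  65  59  58  62  61
   54  61  58  56  78 144 199 204]
 [197 198 195 194 193 198 199 202 195 183 135  70  61  61  57  66  89  93
   85  73  72  73 130 196 203 203]]
```

Run:
```python
import cv2
s=cv2.imread("pics/side0.png")
o=[cv2.resize(s[y-8:y+28,x-18:x+18],None,fx=10,fy=8,interpolation=cv2.INTER_NEAREST) for x,y in((289,216),(325,236),(364,216),(328,198))]
cv2.imwrite("pics/k.png",cv2.vconcat([cv2.hconcat(o[:2]),cv2.hconcat(o[2:])]))
```

```text
(no output)
```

View pics/k.png

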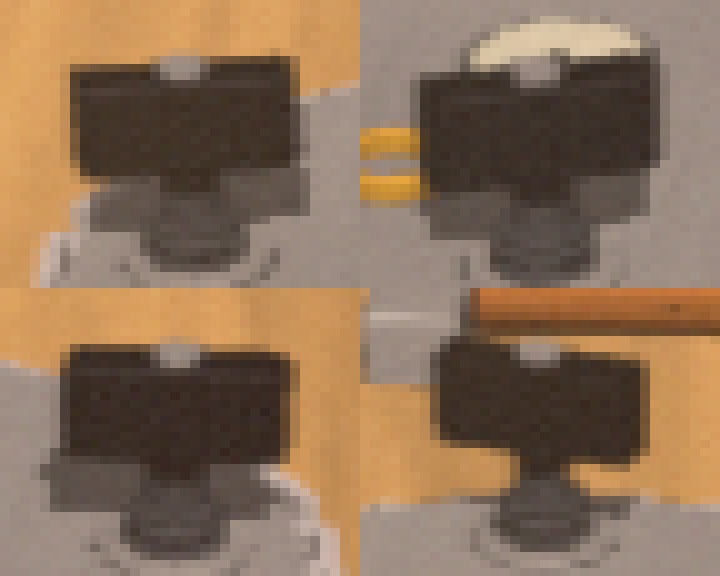

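Run:
```python
from h import *
T=cv2.imread("pics/top0.png"); S=cv2.imread("pics/side0.png")
td={'+x':(337.0,184),'+y':(303.6,214.3),'-x':(334.3,246.9),'-y':(366.9,216.5)}
sd={'+x':(288.8,216.1),'+y':(324.2,236.2),'-x':(363.5,215.8),'-y':(327.8,197.4)}
seg={'+x':((335.4,179.5),(336.9,190.4)),'+y':((302.4,208.9),(305.7,219.7)),'-x':((334.9,241.4),(334.1,252.4)),'-y':((368.8,211.5),(365.1,222.))}
edge={'+x':((278,216),(298,214.9)),'+y':((316,236.6),(335,234.6)),'-x':((353,214.9),(373,215.9)),'-y':((319,196.4),(336,198.6))}
Ps=[]
for k in td:
    P,e=tri(td[k],sd[k]); Ps.append(P)
    a,b=[plane("top",q,.135) for q in seg[k]]; d=a-b
    c,f=[plane("side",q,.141) for q in edge[k]]; g=c-f
    print(k,P.round(4),"e",round(e,4),'top',plane("top",td[k],.141).round(4)[:2],'side',plane("side",sd[k],.141).round(4)[:2],'yaw top %.1f side %.1f'%(np.degrees(np.arctan2(d[1],d[0])),np.degrees(np.arctan2(g[1],g[0]))))
Ps=np.array(Ps);print(Ps.mean(0),np.degrees(np.arctan2(*(Ps-Ps.mean(0))[:,[1,0]].T)),np.hypot(*(Ps-Ps.mean(0))[:,:2].T))
# camera consistency check: known base / gripper: fk tcp
s=get_state();print(proj("side",s['eef_pos']),proj("top",s['eef_pos']))
```

```text
+x [ 0.6429 -0.0182  0.1401] e 0.0044 top [ 0.645  -0.0183] side [ 0.6405 -0.0158] yaw top 8.4 side 5.5
+y [0.5687 0.0598 0.1419] e 0.003 top [0.5704 0.0597] side [0.5673 0.0589] yaw top 18.0 side 10.4
-x [ 0.4921 -0.0136  0.1424] e 0.0038 top [ 0.4942 -0.0139] side [ 0.4902 -0.0154] yaw top -3.4 side -6.2
-y [ 0.5655 -0.0897  0.1423] e 0.004 top [ 0.5677 -0.09  ] side [ 0.5636 -0.0912] yaw top -18.8 side -15.3
[ 0.56732305 -0.01545562  0.14165875] [ -2.10831338  88.92198824 178.60859255 -91.42719974] [0.07566264 0.07525308 0.07519869 0.07430528]
[469.561476    70.08185597] [637.35174518 398.4185193 ]
```

Run:
```python
from h import *
for a,b in (((597,287),(390,78)),((635,274),(377,68)),((523,343),(438,152)),((548,300),(395,125))): print(tri(a,b))
import numpy as np
s=get_state();p=s['eef_pos']; X=np.array([.965405,.260784]);Y=np.array([.260784,-.965405])
d=np.array([.5653,-.0905])-p[:2]; print(d@X*100,d@Y*100,(p[2]-.20)*100)
```

```text
(array([ 0.40547962, -0.57637036,  0.23530939]), np.float64(0.003321823015946988))
(array([ 0.43561348, -0.65984661,  0.2362611 ]), np.float64(0.0012918990266319627))
(array([ 0.2730141 , -0.482293  ,  0.05977144]), np.float64(0.0003795000766579642))
(array([ 0.38407302, -0.52118183,  0.12228151]), np.float64(0.011235044995166268))
52.21576992375802 -44.00428743423564 3.063848197211594
```

Emit:
carry_out([
  [[5,-4,-6,-1.7,4],[10,-8.5,-7,-3.4,4],[15,-12.5,-7,-5.1,4],[20,-17,-7,-6.8,4],[25,-21,-7,-8.5,4],[30,-25,-7,-10.2,4],[35,-29,-6,-12,4],[40,-33.5,-4,-13.8,4],[45,-38,-2,-15.5,4],[50,-42,0,-17.2,4],[52.2,-44,2,-19,4],[52.2,-44,3,-20.8,4]],
], newtons=100)

```text
time_s: 1.6
eef_pos: [0.566, -0.0882, 0.2]
ee_rot: [0.34, 0.941, 0.0, -0.0]
wrist_force: [0.5, -0.1, 0.5]
width: 0.471
```

Emit:
carry_out([
  [[0,0,1,-1.7,4],[0,0,2,-3.4,4],[0,0,3,-3.8,4],[0,0,4,-3.8,4],[0,0,4,-3.8,4]],
])

```text
time_s: 2.22
eef_pos: [0.5648, -0.0907, 0.1604]
ee_rot: [0.152, 0.988, 0.0, -0.001]
wrist_force: [0.4, 0.0, -0.2]
width: 0.467
```

```bash
cat > look.py <<'E'
from h import *
import sys
n=sys.argv[1]; out=[]
for c,(x0,y0,x1,y1) in(("top",(265,165,385,285)),("side",(255,170,375,290))):
    im=snapshot(c)[:,:,::-1]; cv2.imwrite(f"pics/{c}_{n}.png",im); out.append(cv2.resize(im[y0:y1,x0:x1],(400,400),interpolation=cv2.INTER_CUBIC))
cv2.imwrite(f"pics/look_{n}.png",cv2.hconcat(out))
s=get_state();p=s['eef_pos'];q=s['ee_rot'];print(s['time_s'],p.round(4),'yaw',np.degrees(2*np.arctan2(q[1],q[0])).round(2),s['wrist_force'].round(2),s['torque'].round(3),s['width'],'j6',s['joint_positions'][5].round(3),'tcp px',proj("top",p).round(1),proj("side",p).round(1))
E
cat > st.py <<'E'
from plant import *
import numpy as np
s=get_state();p=s['eef_pos'];q=s['ee_rot'];print(s['time_s'],p.round(4),'yaw',np.degrees(2*np.arctan2(q[1],q[0])).round(2),'F',s['wrist_force'].round(2),'M',s['torque'].round(3),'w',round(float(s['width'])*85,2),'j6',s['joint_positions'][5].round(3))
E
python3 look.py 1
```

```text
2.325 [ 0.5653 -0.0908  0.1615] yaw 162.56 [0.32 0.3  0.9 ] [-0.039  0.022 -0.022] 0.4663910915882963 j6 -1.47 tcp px [368.  216.1] [326.8 189. ]
```

View pics/look_1.png

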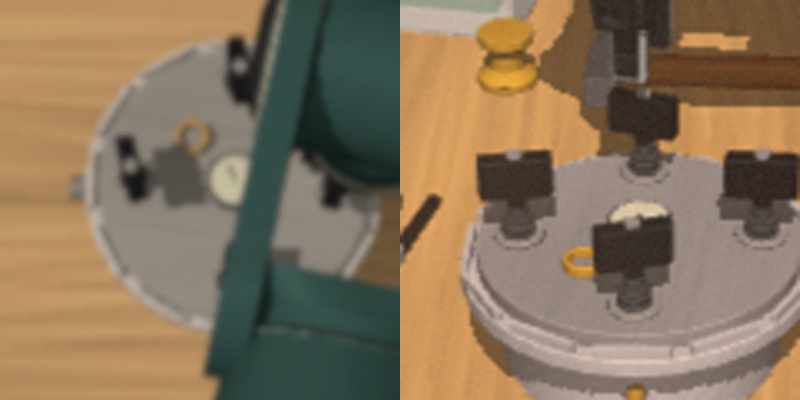

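Emit:
carry_out([
  [[0,0,2,0,4],[0,0,4,0,4],[0,0,4.7,0,4],[0,0,4.7,0,3.5]],
])

```text
time_s: 2.82
eef_pos: [0.5649, -0.0907, 0.1135]
ee_rot: [0.151, 0.988, 0.0, -0.001]
wrist_force: [0.1, -0.2, 0.3]
width: 0.407
```

```bash
python3 look.py 2
```

```text
2.925 [ 0.5654 -0.0908  0.1147] yaw 162.6 [-0.77  0.36  0.18] [-0.087 -0.014 -0.022] 0.40944471661202864 j6 -1.471 tcp px [366.2 219.2] [327.2 208.2]
```

View pics/look_2.png

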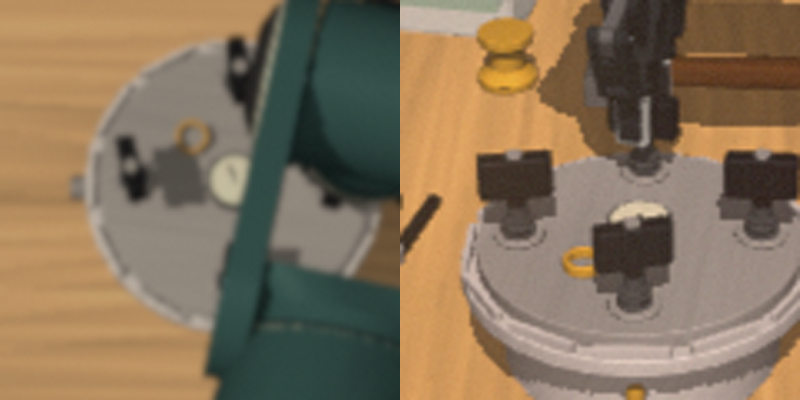

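Emit:
carry_out([
  [[0,0,0,0,1.0],[0,0,0,0,0.5],[0,0,0,0,0.5],[0,0,0,0,0.5]],
])

```text
time_s: 3.42
eef_pos: [0.5659, -0.0896, 0.1155]
ee_rot: [0.151, 0.989, 0.001, 0.001]
wrist_force: [0.9, 10.8, 5.0]
width: 0.147
```

```bash
python3 st.py
```

```text
3.425 [ 0.5659 -0.0896  0.1155] yaw 162.62 F [ 0.87 10.85  5.04] M [ 1.952 -0.161 -0.166] w 12.51 j6 -1.471
```

Emit:
carry_out([
  [[0.03,0.1,0.04,1,0.5],[0.03,0.1,0.08,2,0.5],[0.03,0.1,0.12,3,0.5],[0.03,0.1,0.12,3,0.5],[0.03,0.1,0.12,3,0.5]],
])

```text
time_s: 4.05
eef_pos: [0.5657, -0.0894, 0.1145]
ee_rot: [0.304, 0.953, 0.0, 0.001]
wrist_force: [-2.1, 3.6, 8.5]
width: 0.141
```

```bash
python3 st.py
```

```text
4.05 [ 0.5657 -0.0894  0.1145] yaw 144.62 F [-2.07  3.62  8.55] M [0.668 0.455 0.216] w 12.01 j6 -1.155
```

Emit:
carry_out([
  [[0,0.02,0.02,1,0.5],[0,0.02,0.04,2,0.5],[0,0.02,0.04,2,0.5],[0,0.02,0.04,2,0.5]],
])

```text
time_s: 4.55
eef_pos: [0.5657, -0.0894, 0.1142]
ee_rot: [0.402, 0.916, 0.0, 0.001]
wrist_force: [-4.2, 1.8, 10.1]
width: 0.139
```

```bash
python3 st.py
```

```text
4.55 [ 0.5657 -0.0894  0.1142] yaw 132.63 F [-4.2   1.76 10.14] M [0.409 0.93  0.397] w 11.79 j6 -0.945
```

Emit:
carry_out([
  [[0,0,-0.05,0,0.5],[0,0,-0.05,0,0.5],[0,0,-0.05,0,0.5]],
])

```text
time_s: 4.92
eef_pos: [0.5656, -0.0894, 0.1143]
ee_rot: [0.402, 0.916, 0.0, 0.0]
wrist_force: [-3.0, 3.4, 7.3]
width: 0.142
```

```bash
python3 st.py
```

```text
4.925 [ 0.5656 -0.0894  0.1143] yaw 132.62 F [-2.95  3.36  7.31] M [0.447 0.624 0.432] w 12.05 j6 -0.945
```

Emit:
carry_out([
  [[0,0,0,0,4],[0,0,0,0,4],[0,0,-2.5,0,4],[0,0,-4.7,-1.7,4],[3.5,3.5,-4.7,-3.4,4],[7,7,-4.7,-5.1,4],[10.8,10.4,-4.7,-6.8,4],[10.8,10.4,-4.7,-8.5,4],[10.8,10.4,-4.7,-10,4],[10.8,10.4,-4.5,-10.05,4]],
])

```text
time_s: 6.18
eef_pos: [0.5688, 0.0604, 0.1581]
ee_rot: [-0.112, 0.994, -0.0, 0.0]
wrist_force: [0.1, -0.6, 0.3]
width: 0.466
```

```bash
sed -i 's/(265,165,385,285)/(265,165,385,285)/' look.py; python3 look.py 3
```

```text
6.275 [0.5687 0.0602 0.1578] yaw 192.68 [ 0.58 -0.28  0.14] [0.037 0.018 0.002] 0.46900072134550097 j6 -1.731 tcp px [303.1 213.8] [323.2 229.1]
```

View pics/look_3.png

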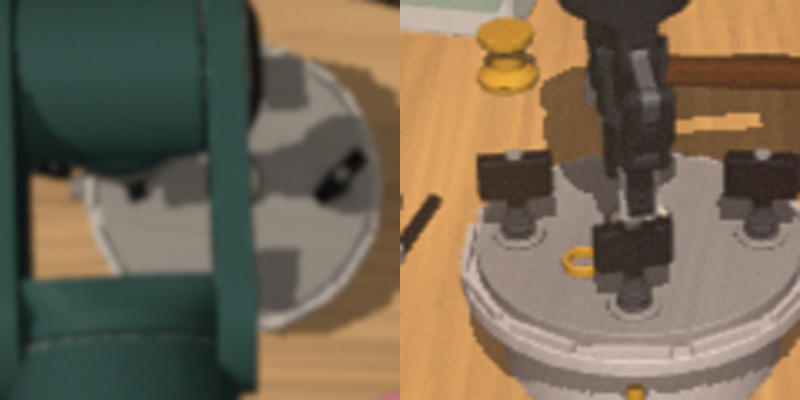

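The −y knob (crop 340,177) has turned to about −43°, as computed. The gripper hovers over the +y bar (crop 633,240).

Emit:
carry_out([
  [[0,0,2.2,0,4],[0,0,4.4,0,4],[0,0,4.4,0,3],[0,0,4.4,0,0.5],[0,0,4.4,0,0.5],[0,0,4.4,0,0.5],[0,0,4.4,0,0.5]],
])

```text
time_s: 7.15
eef_pos: [0.5686, 0.061, 0.1144]
ee_rot: [-0.112, 0.994, 0.001, -0.0]
wrist_force: [-1.3, 6.5, -4.3]
width: 0.143
```

```bash
python3 st.py
```

```text
7.15 [0.5686 0.061  0.1144] yaw 192.91 F [-1.34  6.47 -4.33] M [0.883 0.317 0.058] w 12.14 j6 -1.735
```

Emit:
carry_out([
  [[0,0.06,0.06,1,0.5],[0,0.06,0.11,2,0.5],[0,0.06,0.16,3,0.5],[0,0.06,0.16,3,0.5],[0,0.06,0.16,3,0.5]],
])

```text
time_s: 7.78
eef_pos: [0.5686, 0.0611, 0.1132]
ee_rot: [0.043, 0.999, 0.0, -0.0]
wrist_force: [-5.0, 2.4, 2.9]
width: 0.145
```

```bash
python3 st.py
```

```text
7.775 [0.5686 0.0611 0.1132] yaw 175.07 F [-4.98  2.45  2.92] M [0.297 1.016 0.234] w 12.3 j6 -1.423
```

Emit:
carry_out([
  [[0.05,0.02,0.03,1,0.5],[0.05,0.02,0.06,2,0.5],[0.05,0.02,0.06,2,0.5],[0.05,0.02,0.06,2,0.5]],
])

```text
time_s: 8.28
eef_pos: [0.5684, 0.0612, 0.1129]
ee_rot: [0.146, 0.989, 0.0, 0.0]
wrist_force: [-5.1, 0.9, 6.2]
width: 0.142
```

```bash
python3 st.py
```

```text
8.275 [0.5684 0.0612 0.1129] yaw 163.18 F [-5.08  0.94  6.16] M [-0.035  0.901  0.407] w 12.08 j6 -1.215
```

Emit:
carry_out([
  [[0,0,0,0,4],[0,0,0,0,4],[0,0,-2.5,0,4],[0,0,-4.7,-1.3,4],[-4.5,-2.5,-4.7,-2.6,4],[-9.25,-5.25,-4.7,-4,4],[-9.25,-5.25,-4.7,-4,4],[-9.25,-5.25,-2.4,-4,4],[-9.25,-5.25,-0.2,-4,4],[-9.25,-5.25,-0.2,-4,3]],
])

```text
time_s: 9.52
eef_pos: [0.6396, -0.0155, 0.111]
ee_rot: [-0.06, 0.998, 0.0, -0.002]
wrist_force: [-0.7, -0.2, 0.8]
width: 0.352
```

```bash
python3 look.py 4
```

```text
9.625 [ 0.6409 -0.0158  0.1139] yaw 186.93 [-0.23 -0.25 -0.36] [ 0.     0.014 -0.   ] 0.351196985289528 j6 -1.756 tcp px [335.6 188.2] [289.4 227.5]
```

View pics/look_4.png

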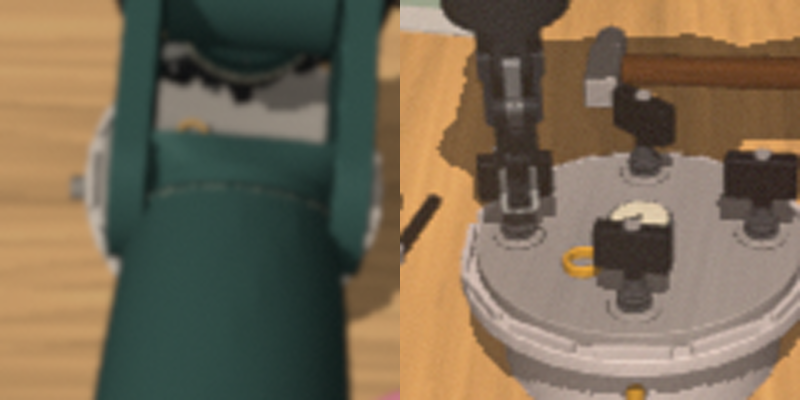

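The near finger straddles the +x bar, centred at crop (515,190). Closing.

Emit:
carry_out([
  [[0,0,0,0,0.5],[0,0,0,0,0.5],[0,0,0,0,0.5],[0,0,0,0,0.5]],
])

```text
time_s: 10.12
eef_pos: [0.6414, -0.0154, 0.1152]
ee_rot: [-0.06, 0.998, 0.001, 0.001]
wrist_force: [-2.5, 4.3, 3.8]
width: 0.141
```

```bash
python3 st.py
```

```text
10.125 [ 0.6414 -0.0154  0.1152] yaw 186.93 F [-2.5   4.33  3.77] M [0.973 0.415 0.142] w 11.94 j6 -1.756
```

Emit:
carry_out([
  [[0.02,0.04,0.03,1,0.5],[0.02,0.04,0.07,2,0.5],[0.02,0.04,0.11,3,0.5],[0.02,0.04,0.11,3,0.5],[0.02,0.04,0.11,3,0.5]],
])

```text
time_s: 10.75
eef_pos: [0.6413, -0.0152, 0.1143]
ee_rot: [0.096, 0.995, 0.0, 0.001]
wrist_force: [-0.7, 5.2, 5.6]
width: 0.146
```

```bash
python3 st.py
```

```text
10.75 [ 0.6413 -0.0152  0.1143] yaw 168.98 F [-0.67  5.15  5.57] M [0.959 0.347 0.275] w 12.38 j6 -1.442
```

Emit:
carry_out([
  [[0,0.05,0.02,0.8,0.5],[0,0.05,0.04,1.5,0.5],[0,0.05,0.04,1.5,0.5],[0,0.05,0.04,1.5,0.5]],
])

```text
time_s: 11.25
eef_pos: [0.6414, -0.015, 0.114]
ee_rot: [0.174, 0.985, 0.0, 0.001]
wrist_force: [-3.5, 2.7, 7.2]
width: 0.141
```

```bash
python3 st.py
```

```text
11.25 [ 0.6414 -0.015   0.114 ] yaw 159.98 F [-3.5   2.68  7.17] M [0.5   0.647 0.383] w 11.98 j6 -1.285
```

Emit:
carry_out([
  [[0,0,-0.03,0.4,0.5],[0,0,-0.03,0.4,0.5],[0,0,-0.03,0.4,0.5]],
])

```text
time_s: 11.62
eef_pos: [0.6413, -0.015, 0.114]
ee_rot: [0.194, 0.981, 0.0, 0.001]
wrist_force: [-1.6, 2.8, 7.9]
width: 0.142
```

```bash
python3 st.py
```

```text
11.625 [ 0.6413 -0.015   0.114 ] yaw 157.6 F [-1.62  2.8   7.85] M [0.564 0.518 0.479] w 12.09 j6 -1.243
```

Emit:
carry_out([
  [[0,0,0,0,0.5],[0,0,0,0,0.5]],
])

```text
time_s: 11.88
eef_pos: [0.6413, -0.015, 0.114]
ee_rot: [0.194, 0.981, 0.0, 0.001]
wrist_force: [-1.7, 3.9, 7.0]
width: 0.143
```

```bash
python3 st.py
```

```text
11.875 [ 0.6413 -0.015   0.114 ] yaw 157.6 F [-1.65  3.92  6.99] M [0.559 0.478 0.427] w 12.18 j6 -1.243
```

Emit:
carry_out([
  [[0,0,0,0,4],[0,0,0,0,4],[0,0,-2.5,0,4],[0,0,-4.7,-1,4],[4.7,-1.8,-4.7,-2,4],[9.3,-3.6,-4.7,-2.9,4],[14,-5.35,-4.7,-2.9,4],[14,-5.35,-4.7,-2.9,4],[14,-5.35,-2.4,-2.9,4],[14,-5.35,-0.15,-2.9,4],[14,-5.35,-0.15,-2.9,3]],
])

```text
time_s: 13.25
eef_pos: [0.4909, -0.0112, 0.1129]
ee_rot: [0.044, 0.999, 0.0, -0.001]
wrist_force: [-0.1, 0.4, -0.2]
width: 0.351
```

```bash
python3 look.py 5
```

```text
13.35 [ 0.4917 -0.0113  0.115 ] yaw 174.9 [-0.13 -0.19  0.46] [0.017 0.009 0.044] 0.3475134871603282 j6 -1.557 tcp px [332.9 249. ] [362.6 227.8]
```

View pics/look_5.png

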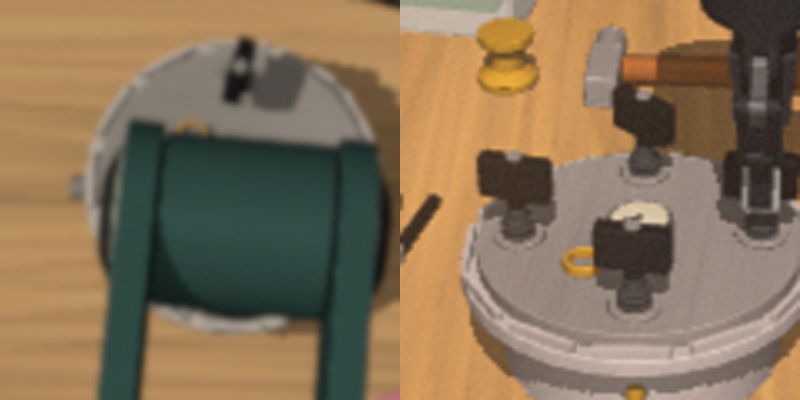

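The fingers straddle the −x bar at crop (762,185). The +x knob has turned to about −15°. Closing.

Emit:
carry_out([
  [[0,0,0,0,0.5],[0,0,0,0,0.5],[0,0,0,0,0.5],[0,0,0,0,0.5]],
])

```text
time_s: 13.85
eef_pos: [0.4918, -0.0116, 0.1156]
ee_rot: [0.045, 0.999, -0.0, 0.001]
wrist_force: [-0.4, -3.4, 6.4]
width: 0.139
```

```bash
python3 st.py
```

```text
13.85 [ 0.4918 -0.0116  0.1156] yaw 174.89 F [-0.43 -3.43  6.36] M [-0.635  0.074 -0.038] w 11.77 j6 -1.557
```

Emit:
carry_out([
  [[0,-0.03,0.02,1,0.5],[0,-0.03,0.05,2,0.5],[0,-0.03,0.08,3,0.5],[0,-0.03,0.08,3,0.5],[0,-0.03,0.08,3,0.5]],
])

```text
time_s: 14.48
eef_pos: [0.4918, -0.0116, 0.1146]
ee_rot: [0.199, 0.98, 0.0, 0.001]
wrist_force: [0.9, -2.1, 6.1]
width: 0.14
```

```bash
python3 st.py
```

```text
14.475 [ 0.4918 -0.0116  0.1146] yaw 157.05 F [ 0.86 -2.13  6.12] M [-0.298 -0.255  0.232] w 11.89 j6 -1.246
```

Emit:
carry_out([
  [[0,0,0.04,1,0.5],[0,0,0.07,2,0.5],[0,0,0.07,2,0.5],[0,0,0.07,2,0.5]],
])

```text
time_s: 14.98
eef_pos: [0.4918, -0.0116, 0.1138]
ee_rot: [0.3, 0.954, 0.0, 0.001]
wrist_force: [1.7, -0.8, 7.1]
width: 0.145
```

```bash
python3 st.py
```

```text
14.975 [ 0.4918 -0.0116  0.1138] yaw 145.06 F [ 1.75 -0.8   7.06] M [-0.301 -0.31   0.285] w 12.34 j6 -1.036
```

Emit:
carry_out([
  [[0,0,0.02,0.8,0.5],[0,0,0.05,1.6,0.5],[0,0,0.05,1.6,0.5],[0,0,0.05,1.6,0.5],[0,0,0.05,1.6,0.5]],
])

```text
time_s: 15.6
eef_pos: [0.4919, -0.0116, 0.1136]
ee_rot: [0.379, 0.925, 0.0, 0.001]
wrist_force: [0.5, -1.2, 7.9]
width: 0.141
```

```bash
python3 st.py
```

```text
15.6 [ 0.4919 -0.0116  0.1136] yaw 135.46 F [ 0.46 -1.18  7.9 ] M [-0.325 -0.101  0.399] w 11.96 j6 -0.869
```

Emit:
carry_out([
  [[0,0,-0.02,0.15,0.5],[0,0,-0.02,0.15,0.5]],
])

```text
time_s: 15.85
eef_pos: [0.4918, -0.0116, 0.1136]
ee_rot: [0.386, 0.922, 0.0, 0.001]
wrist_force: [0.8, -2.4, 5.6]
width: 0.144
```

```bash
python3 st.py
```

```text
15.85 [ 0.4918 -0.0116  0.1136] yaw 134.55 F [ 0.81 -2.37  5.63] M [-0.29  -0.29   0.467] w 12.28 j6 -0.853
```

All four are snug by feel, at a corrected 0.43–0.49 N m. For the second pass I'll start at +y, stopping first at a slightly higher snug torque.

Emit:
carry_out([
  [[0,0,0,0,4],[0,0,0,0,4],[0,0,-2.5,0,4],[0,0,-4.7,-1.5,4],[0,5.3,-4.7,-3,4],[-0.15,10.55,-4.7,-4.5,4],[-0.15,10.55,-4.7,-5.5,4],[-0.15,10.55,-4.5,-5.5,4]],
])

```text
time_s: 16.85
eef_pos: [0.5676, 0.0616, 0.157]
ee_rot: [0.109, 0.994, -0.0, -0.0]
wrist_force: [-0.6, -0.9, 0.2]
width: 0.471
```

```bash
python3 look.py 6
```

```text
16.95 [0.5672 0.061  0.1571] yaw 167.26 [0.22 0.46 0.89] [ 0.034 -0.016 -0.016] 0.4648058047077828 j6 -1.286 tcp px [302.8 214.5] [324.  229.7]
```

View pics/look_6.png

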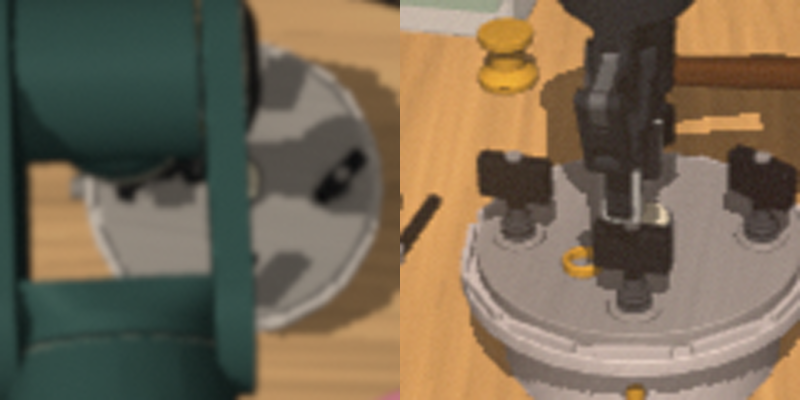

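Emit:
carry_out([
  [[-0.06,0.02,2.2,0,4],[-0.06,0.02,4.4,0,4],[-0.06,0.02,4.4,0,3],[-0.06,0.02,4.4,0,0.5],[-0.06,0.02,4.4,0,0.5],[-0.06,0.02,4.4,0,0.5],[-0.06,0.02,4.4,0,0.5]],
])

```text
time_s: 17.82
eef_pos: [0.5683, 0.0614, 0.1138]
ee_rot: [0.11, 0.994, 0.0, 0.0]
wrist_force: [-1.0, 2.9, -0.1]
width: 0.142
```

```bash
python3 st.py
```

```text
17.825 [0.5683 0.0614 0.1138] yaw 167.4 F [-0.99  2.93 -0.13] M [0.413 0.224 0.031] w 12.1 j6 -1.288
```

Emit:
carry_out([
  [[0,0,0.02,0.6,0.5],[0,0.02,0.03,1.1,0.5],[0,0.02,0.03,1.1,0.5],[0,0.02,0.03,1.1,0.5],[0,0.02,0.03,1.1,0.5]],
])

```text
time_s: 18.45
eef_pos: [0.5684, 0.0615, 0.1136]
ee_rot: [0.166, 0.986, 0.0, 0.0]
wrist_force: [-3.9, 1.0, 5.6]
width: 0.14
```

```bash
python3 st.py
```

```text
18.45 [0.5684 0.0615 0.1136] yaw 160.85 F [-3.89  0.97  5.57] M [0.116 0.7   0.493] w 11.93 j6 -1.173
```

Emit:
carry_out([
  [[0.02,0,0.02,0.8,0.5],[0.02,0,0.05,1.5,0.5],[0.02,0,0.05,1.5,0.5],[0.02,0,0.05,1.5,0.5],[0.02,0,0.05,1.5,0.5]],
])

```text
time_s: 19.08
eef_pos: [0.5683, 0.0615, 0.1134]
ee_rot: [0.243, 0.97, 0.0, 0.0]
wrist_force: [-3.9, 0.6, 7.6]
width: 0.144
```

```bash
python3 st.py
```

```text
19.075 [0.5683 0.0615 0.1134] yaw 151.85 F [-3.89  0.56  7.58] M [0.041 0.747 0.519] w 12.24 j6 -1.016
```

Emit:
carry_out([
  [[0.02,0,0,0.6,0.5],[0.02,0,0.01,1.2,0.5],[0.02,0,0.01,1.2,0.5],[0.02,0,0.01,1.2,0.5],[0.02,0,0.01,1.2,0.5]],
])

```text
time_s: 19.7
eef_pos: [0.5683, 0.0616, 0.1133]
ee_rot: [0.304, 0.953, 0.0, 0.001]
wrist_force: [-2.0, -0.5, 7.2]
width: 0.149
```

```bash
python3 st.py
```

```text
19.7 [0.5683 0.0616 0.1133] yaw 144.66 F [-2.01 -0.51  7.17] M [0.099 0.41  0.65 ] w 12.65 j6 -0.89
```

Emit:
carry_out([
  [[0,0,0,0,0.5],[0,0,0,0,0.5]],
])

```text
time_s: 19.95
eef_pos: [0.5683, 0.0616, 0.1133]
ee_rot: [0.304, 0.953, 0.0, 0.001]
wrist_force: [-1.1, 0.7, 5.7]
width: 0.143
```

```bash
python3 st.py
```

```text
19.95 [0.5683 0.0616 0.1133] yaw 144.65 F [-1.15  0.67  5.71] M [0.041 0.448 0.645] w 12.19 j6 -0.89
```

Emit:
carry_out([
  [[0,0,0,0,4],[0,0,0,0,4],[0,0,-2.5,0,4],[0,0,-4.7,0,4],[-2.9,-4.1,-4.7,0.6,4],[-5.8,-8.3,-4.7,1.3,4],[-8.55,-12.4,-4.7,1.3,4],[-8.55,-12.4,-4.5,1.3,4],[-8.55,-12.4,-2.4,1.3,4],[-8.55,-12.4,-0.05,1.3,4],[-8.55,-12.4,-0.05,1.3,3]],
])

```text
time_s: 21.32
eef_pos: [0.5647, -0.0876, 0.1104]
ee_rot: [0.367, 0.93, -0.0, -0.002]
wrist_force: [0.1, 0.2, 0.8]
width: 0.352
```

```bash
python3 look.py 7
```

```text
21.425 [ 0.5658 -0.0882  0.1131] yaw 136.86 [-0.48  0.09  1.28] [0.01  0.058 0.015] 0.3554815197353978 j6 -1.017 tcp px [365.1 219.1] [327.  209.5]
```

View pics/look_7.png

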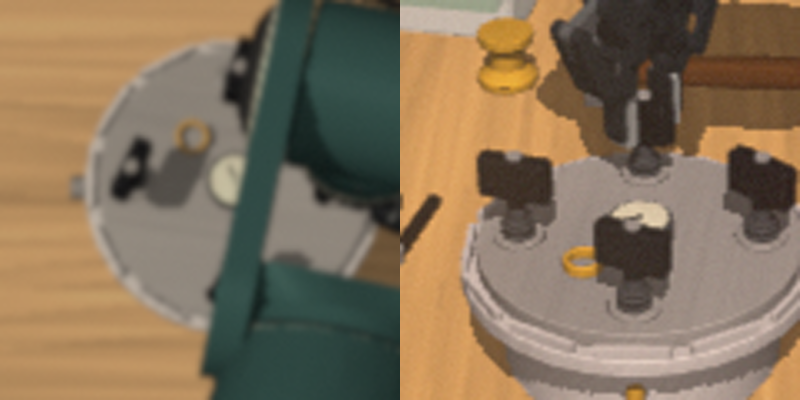

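The fingers straddle the −y bar at crop (643,110). Closing with a small −y correction.

Emit:
carry_out([
  [[-0.04,-0.06,-0.03,0,0.5],[-0.04,-0.06,-0.03,0,0.5],[-0.04,-0.06,-0.03,0,0.5],[-0.04,-0.06,-0.03,0,0.5]],
])

```text
time_s: 21.92
eef_pos: [0.5661, -0.0893, 0.1144]
ee_rot: [0.368, 0.93, 0.001, 0.001]
wrist_force: [0.5, 4.5, 5.5]
width: 0.143
```

```bash
python3 st.py
```

```text
21.925 [ 0.5661 -0.0893  0.1144] yaw 136.81 F [0.46 4.5  5.51] M [0.887 0.016 0.023] w 12.19 j6 -1.019
```

Emit:
carry_out([
  [[0.03,0.04,0.0,0.8,0.5],[0.03,0.04,0.02,1.6,0.5],[0.03,0.04,0.05,2.3,0.5],[0.03,0.04,0.07,3,0.5],[0.03,0.04,0.07,3,0.5],[0.03,0.04,0.07,3,0.5],[0.03,0.04,0.07,3,0.5]],
])

```text
time_s: 22.8
eef_pos: [0.566, -0.0894, 0.1141]
ee_rot: [0.509, 0.861, 0.0, 0.001]
wrist_force: [-3.7, 1.0, 11.0]
width: 0.144
```

```bash
python3 st.py
```

```text
22.8 [ 0.566  -0.0894  0.1141] yaw 118.83 F [-3.71  1.02 10.95] M [0.157 0.637 0.587] w 12.24 j6 -0.704
```

Emit:
carry_out([
  [[0.02,-0.02,-0.03,0.6,0.5],[0.02,-0.02,-0.03,0.6,0.5],[0.02,-0.02,-0.03,0.6,0.5]],
])

```text
time_s: 23.18
eef_pos: [0.5658, -0.0894, 0.1141]
ee_rot: [0.536, 0.844, 0.0, 0.001]
wrist_force: [-0.8, 0.4, 6.7]
width: 0.143
```

```bash
python3 st.py
```

```text
23.175 [ 0.5658 -0.0894  0.1141] yaw 115.23 F [-0.81  0.35  6.73] M [-0.035  0.187  0.639] w 12.12 j6 -0.641
```

Emit:
carry_out([
  [[0,0,0,0,4],[0,0,0,0,4],[0,0,-2.5,0,4],[0,0,-4.7,-1.6,4],[1.7,5,-4.7,-3.2,4],[3.5,10,-4.7,-4.8,4],[3.5,10,-4.7,-6.4,4],[3.5,10,-4.7,-7.8,4],[3.5,10,-4.5,-7.8,4],[3.5,10,-2.4,-7.8,4],[3.5,10,-0.05,-7.8,4],[3.5,10,-0.05,-7.8,3]],
])

```text
time_s: 24.68
eef_pos: [0.6397, -0.0149, 0.1104]
ee_rot: [0.158, 0.988, -0.0, -0.002]
wrist_force: [0.1, 0.5, 0.4]
width: 0.352
```

```bash
python3 look.py 8
```

```text
24.775 [ 0.6409 -0.0149  0.1133] yaw 161.92 [ 0.84 -0.27 -0.24] [-0.024  0.005  0.038] 0.3492727457326094 j6 -1.318 tcp px [335.2 188.2] [289.3 227.9]
```

View pics/look_8.png

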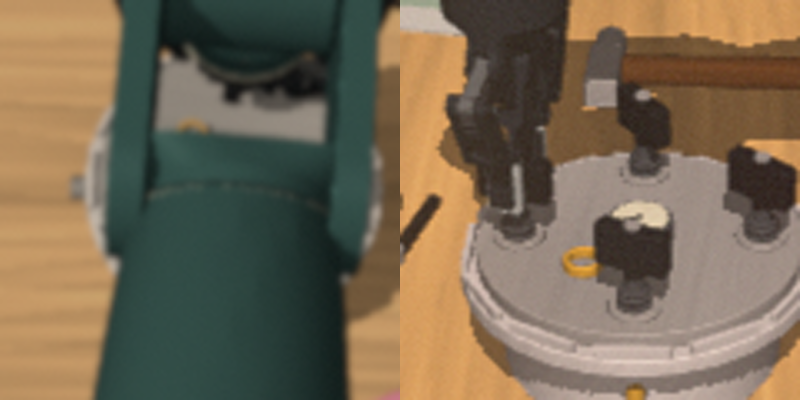

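The fingers straddle the +x bar at crop (515,190). Closing.

Emit:
carry_out([
  [[0,0,0,0,0.5],[0,0,0,0,0.5],[0,0,0,0,0.5],[0,0,0,0,0.5]],
])

```text
time_s: 25.28
eef_pos: [0.6414, -0.0148, 0.1146]
ee_rot: [0.156, 0.988, 0.0, 0.001]
wrist_force: [0.1, 0.3, 6.9]
width: 0.14
```

```bash
python3 st.py
```

```text
25.275 [ 0.6414 -0.0148  0.1146] yaw 162.0 F [0.05 0.29 6.9 ] M [0.157 0.108 0.079] w 11.86 j6 -1.319
```

Emit:
carry_out([
  [[0,0,-0.02,0.8,0.5],[0,0,0.0,1.6,0.5],[0,0,0.03,2.3,0.5],[0,0,0.05,3,0.5],[0,0,0.05,3,0.5],[0,0,0.05,3,0.5],[0,0,0.05,3,0.5]],
])

```text
time_s: 26.15
eef_pos: [0.6415, -0.0147, 0.1143]
ee_rot: [0.309, 0.951, 0.0, 0.001]
wrist_force: [-0.9, 1.8, 8.1]
width: 0.144
```

```bash
python3 st.py
```

```text
26.15 [ 0.6415 -0.0147  0.1143] yaw 144.03 F [-0.94  1.77  8.07] M [0.231 0.168 0.563] w 12.24 j6 -1.006
```

Emit:
carry_out([
  [[0,0,0,0.5,0.5],[0,0,0,0.9,0.5],[0,0,0,0.9,0.5],[0,0,0,0.9,0.5],[0,0,0,0.9,0.5]],
])

```text
time_s: 26.78
eef_pos: [0.6415, -0.0146, 0.1141]
ee_rot: [0.353, 0.936, 0.0, 0.001]
wrist_force: [0.2, 1.6, 7.6]
width: 0.144
```

```bash
python3 st.py
```

```text
26.775 [ 0.6415 -0.0146  0.1141] yaw 138.63 F [0.16 1.59 7.62] M [0.243 0.123 0.684] w 12.26 j6 -0.912
```

Emit:
carry_out([
  [[0,0,0,0,4],[0,0,0,0,4],[0,0,-2.5,0,4],[0,0,-4.7,0,4],[3.8,-3.2,-4.7,0,4],[7.6,-6.4,-4.7,0,4],[11.4,-9.6,-4.7,0,4],[11.4,-9.6,-4.5,0,4],[11.4,-9.6,-2.4,0,4],[11.4,-9.6,-0.05,0,4],[11.4,-9.6,-0.05,0,3]],
])

```text
time_s: 28.15
eef_pos: [0.4915, -0.0114, 0.1108]
ee_rot: [0.353, 0.935, -0.001, -0.002]
wrist_force: [-0.9, 0.7, -0.2]
width: 0.349
```

```bash
python3 look.py 9
```

```text
28.25 [ 0.4924 -0.0115  0.1133] yaw 138.6 [-0.53 -0.08 -0.25] [ 0.088 -0.005  0.004] 0.3534663907487218 j6 -0.923 tcp px [333.  248.8] [362.3 228.5]
```

View pics/look_9.png

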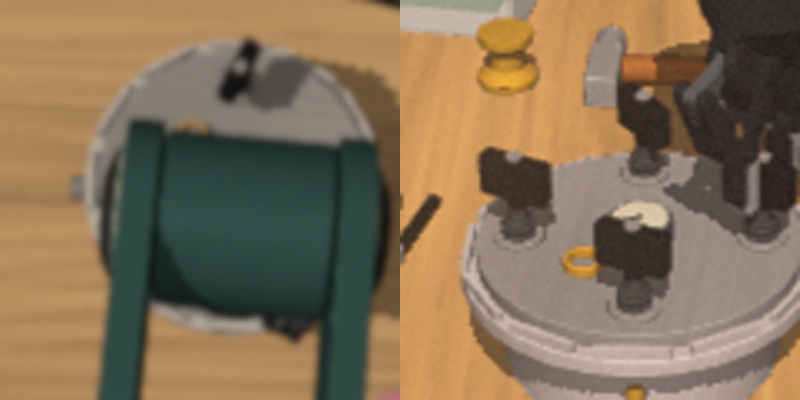

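The fingers straddle the −x bar at crop (765,185), and the +x bar has turned further. Closing and turning.

Emit:
carry_out([
  [[0.04,0,0,0,0.5],[0.04,0,0,0,0.5],[0.04,0,0,0,0.5],[0.04,0,0,0,0.5]],
])

```text
time_s: 28.75
eef_pos: [0.492, -0.0115, 0.1144]
ee_rot: [0.354, 0.935, -0.0, 0.001]
wrist_force: [-3.4, -3.9, 6.3]
width: 0.145
```

```bash
python3 st.py
```

```text
28.75 [ 0.492  -0.0115  0.1144] yaw 138.59 F [-3.41 -3.89  6.25] M [-0.738  0.493  0.05 ] w 12.32 j6 -0.923
```

Emit:
carry_out([
  [[0,-0.04,-0.02,0.8,0.5],[0,-0.04,0.0,1.6,0.5],[0,-0.04,0.03,2.3,0.5],[0,-0.04,0.05,3,0.5],[0,-0.04,0.05,3,0.5],[0,-0.04,0.05,3,0.5],[0,-0.04,0.05,3,0.5]],
])

```text
time_s: 29.62
eef_pos: [0.492, -0.0116, 0.1141]
ee_rot: [0.495, 0.869, 0.0, 0.001]
wrist_force: [-0.6, -2.4, 6.4]
width: 0.143
```

```bash
python3 st.py
```

```text
29.625 [ 0.492  -0.0116  0.1141] yaw 120.63 F [-0.6  -2.41  6.36] M [-0.436  0.197  0.598] w 12.17 j6 -0.61
```

Emit:
carry_out([
  [[0,0,0.02,0.5,0.5],[0,0,0.02,0.8,0.5],[0,0,0.02,0.8,0.5],[0,0,0.02,0.8,0.5],[0,0,0.02,0.8,0.5]],
])

```text
time_s: 30.25
eef_pos: [0.492, -0.0116, 0.114]
ee_rot: [0.531, 0.847, 0.0, 0.001]
wrist_force: [-1.0, -2.8, 7.5]
width: 0.141
```

```bash
python3 st.py
```

```text
30.25 [ 0.492  -0.0116  0.114 ] yaw 115.84 F [-0.99 -2.78  7.46] M [-0.441  0.207  0.657] w 11.96 j6 -0.526
```

All four have now been brought to about 0.67–0.71 N m (corrected). There is time left, so I'll re-check the first two, in case tightening the others relaxed them.

Emit:
carry_out([
  [[0,0,0,0,4],[0,0,0,0,4],[0,0,-2.5,0,4],[0,0,-4.7,-0.5,4],[-5.1,1.6,-4.7,-1,4],[-10.2,3.25,-4.7,-1,4],[-10.2,3.25,-4.7,-1,4],[-10.2,3.25,-4.5,-1,4],[-10.2,3.25,-2.4,-1,4],[-10.2,3.25,-0.05,-1,4],[-10.2,3.25,-0.05,-1,3]],
])

```text
time_s: 31.62
eef_pos: [0.5636, -0.0883, 0.1107]
ee_rot: [0.486, 0.874, -0.0, -0.002]
wrist_force: [-0.9, -1.0, -0.3]
width: 0.352
```

```bash
python3 look.py 10
```

```text
31.725 [ 0.5649 -0.0888  0.1134] yaw 121.83 [-0.61 -0.35  0.75] [0.027 0.037 0.016] 0.3499734761769539 j6 -0.756 tcp px [365.3 219.5] [327.4 209.2]
```

View pics/look_10.png

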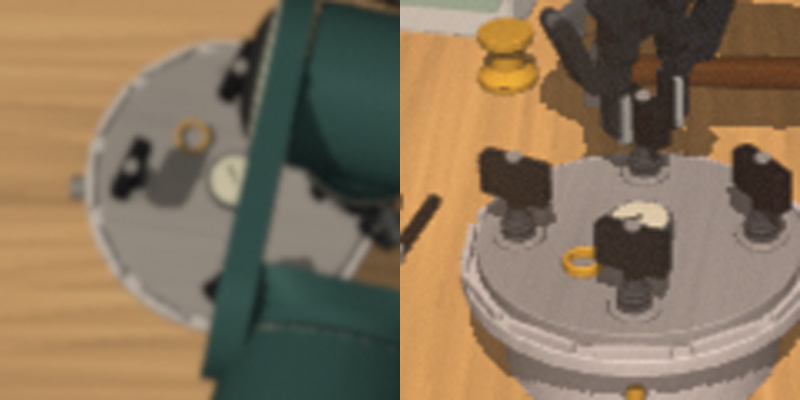

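The fingers straddle the −y bar with space on both sides. I'll close and turn back to the earlier held angle.

Emit:
carry_out([
  [[0,0.06,0,0,0.5],[0,0.06,0,0,0.5],[0,0.06,0,0,0.5],[0,0.06,0,0,0.5],[0,0.06,0,0.6,0.5],[0,0.06,0.02,1.1,0.5],[0,0.06,0.02,1.1,0.5],[0,0.06,0.02,1.1,0.5],[0,0.06,0.02,1.1,0.5]],
])

```text
time_s: 32.85
eef_pos: [0.5658, -0.0889, 0.1144]
ee_rot: [0.536, 0.844, 0.0, 0.001]
wrist_force: [-3.9, 0.9, 8.0]
width: 0.143
```

```bash
python3 st.py
```

```text
32.85 [ 0.5658 -0.0889  0.1144] yaw 115.23 F [-3.87  0.85  7.98] M [0.061 0.919 0.618] w 12.16 j6 -0.641
```

Emit:
carry_out([
  [[0.03,-0.03,0,0.4,0.5],[0.03,-0.03,0,0.4,0.5],[0.03,-0.03,0,0.4,0.5]],
])

```text
time_s: 33.22
eef_pos: [0.5657, -0.0888, 0.1144]
ee_rot: [0.553, 0.833, 0.0, 0.001]
wrist_force: [-1.9, -1.2, 6.2]
width: 0.142
```

```bash
python3 st.py
```

```text
33.225 [ 0.5657 -0.0888  0.1144] yaw 112.83 F [-1.9  -1.2   6.24] M [-0.043  0.39   0.642] w 12.08 j6 -0.599
```

Emit:
carry_out([
  [[0,0,0,0,4],[0,0,0,0,4],[0,0,-2.5,0,4],[0,0,-4.7,-1.6,4],[4.6,2,-4.7,-3.2,4],[9.2,4,-4.7,-4.8,4],[13.75,6.05,-4.7,-6.4,4],[13.75,6.05,-4.7,-6.4,4],[13.75,6.05,-4.5,-6.4,4],[13.75,6.05,-2.4,-6.4,4],[13.75,6.05,0,-6.4,4],[13.75,6.05,0,-6.4,3]],
])

```text
time_s: 34.72
eef_pos: [0.5665, 0.0605, 0.1101]
ee_rot: [0.25, 0.968, -0.001, -0.002]
wrist_force: [0.2, -0.4, -0.6]
width: 0.357
```

```bash
python3 look.py 11
```

```text
34.825 [0.5677 0.0609 0.113 ] yaw 151.13 [-0.05 -0.04 -0.38] [-0.017 -0.038  0.025] 0.35053697968479264 j6 -1.005 tcp px [303.5 217.4] [324.3 248.9]
```

View pics/look_11.png

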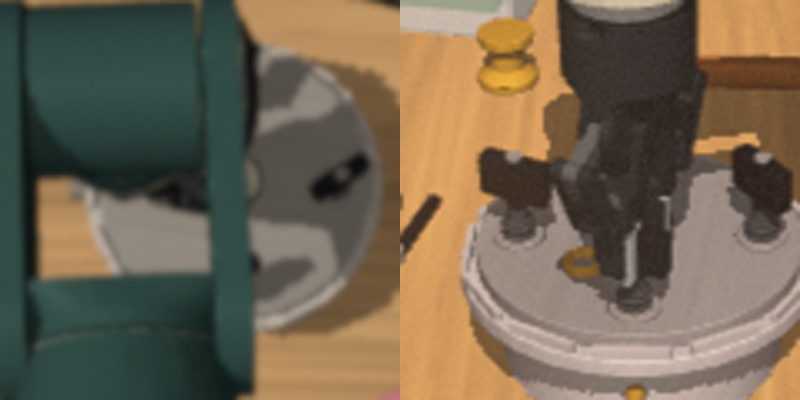

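The fingers straddle the +y bar at crop (635,245). Close, then turn 1.1 units to the earlier held angle.

Emit:
carry_out([
  [[0,0.04,0,0,0.5],[0,0.04,0,0,0.5],[0,0.04,0,0,0.5],[0,0.04,0,0,0.5],[0,0.04,0,0.6,0.5],[0,0.04,0,1.1,0.5],[0,0.04,0,1.1,0.5],[0,0.04,0,1.1,0.5],[0,0.04,0,1.1,0.5]],
])

```text
time_s: 35.95
eef_pos: [0.5683, 0.0617, 0.1141]
ee_rot: [0.304, 0.953, 0.0, 0.001]
wrist_force: [-0.1, -2.0, 5.7]
width: 0.143
```

```bash
python3 st.py
```

```text
35.95 [0.5683 0.0617 0.1141] yaw 144.63 F [-0.08 -2.01  5.68] M [-0.32   0.119  0.584] w 12.13 j6 -0.89
```

Emit:
carry_out([
  [[0,-0.02,0,0.4,0.5],[0,-0.02,0.01,0.7,0.5],[0,-0.02,0.01,0.7,0.5],[0,-0.02,0.01,0.7,0.5]],
])

```text
time_s: 36.45
eef_pos: [0.5683, 0.0617, 0.114]
ee_rot: [0.339, 0.941, 0.0, 0.001]
wrist_force: [1.5, -0.2, 5.8]
width: 0.141
```

```bash
python3 st.py
```

```text
36.45 [0.5683 0.0617 0.114 ] yaw 140.42 F [ 1.48 -0.21  5.81] M [-0.163 -0.068  0.701] w 11.97 j6 -0.816
```

Emit:
carry_out([
  [[0,0,0,0,4],[0,0,0,0,4],[0,0,-2.5,0,4],[0,0,-5,0,4],[0,0,-9,0,4],[0,0,-14,0,4],[0,0,-16,0,4],[0,0,-16,0,4],[0,0,-16,0,4]],
])

```text
time_s: 37.58
eef_pos: [0.5674, 0.0616, 0.2711]
ee_rot: [0.339, 0.941, -0.0, -0.001]
wrist_force: [0.6, -0.1, -0.1]
width: 0.468
```

```bash
python3 look.py 12
```

```text
37.675 [0.5674 0.0617 0.2712] yaw 140.4 [-1.02  0.3  -0.27] [-0.005  0.002  0.031] 0.4658499630444823 j6 -0.816 tcp px [300.6 205.4] [322.4 176. ]
```

View pics/side_12.png

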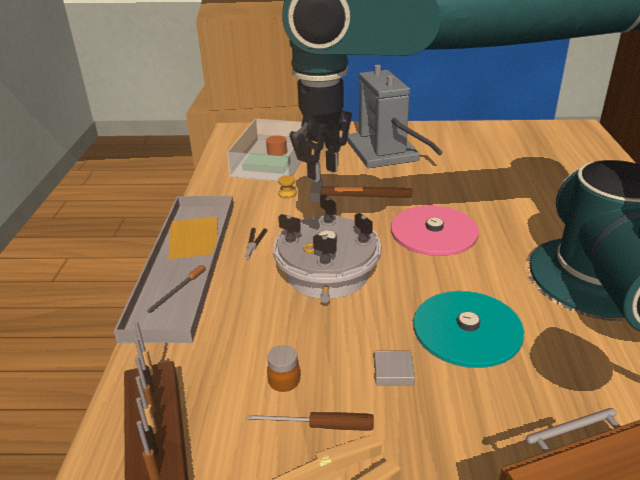

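The hand is clear of everything (TCP at 0.27 m, wrist force about 0). The four bars at side (290,227), (328,212), (363,226) and (324,246) have turned, and the bystanders sit where they were in the first picture. Handing in.

```bash
python3 -c "
from plant import *
print(close_job())"
```

```text
the job is handed in; nothing more can be done
None
```

I tightened all four knobs in crisscross order, brought them all to firm by my torque readings, and handed the job in at about 38 s. No verdict was reported, and I couldn't read the contact forces directly.

| Knob (side of the lid in the world frame) | Snug torque, N m | Last firm torque, N m |
|---|---|---|
| −y | 0.44–0.46 | about 0.67 |
| +y | about 0.43 | about 0.72 |
| +x | 0.46 (one reading 0.51) | about 0.71 |
| −x | 0.43–0.49 | about 0.69 |

- **How the torques were read:** all values are wrist torques with the hand at rest, corrected for how hard the hand was pressing down. Single readings scattered by about 0.04 N m.
- **Order:** the snug pass went −y, +y, +x, −x, and the firm pass went +y, −y, +x, −x. Before making +y firm, I raised its snug torque to about 0.51 N m.
- **Re-check:** I gripped −y and +y again at the end. −y still read about 0.65 N m at its old angle. +y read 0.61 N m against 0.67 before, so it had eased slightly or the reading was noise. I turned both a little further, to the values in the table. I did not grip +x and −x again.
- **Final state:** the gripper was open and clear, with the tool at 0.27 m and wrist force close to zero. In the last side picture the things around looked unmoved. I judged that by eye and did not measure it.
- **Disagreement between views:** the two cameras differed by 3–4 mm in x, so I centred on each knob by the side force after gripping.

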